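# Load a seal cassette into the indexing stock carousel

## Robot

A 6-joint arm with a two-finger parallel gripper is mounted at the origin on the work surface. World frame = base frame: x ahead of the robot, y to its left, z up, the work surface at z = 0. Lengths are in m, angles in rad, forces in N, time in s.
With the tool pointing down it reaches from about 0.275 to 0.85 m from the base axis. Payload 19 kg.
Tool frame: the origin (TCP) lies at the centre of the arm's flange, where the gripper is bolted on; the fingertips stand ctrl.tcp_to_tips ahead of it and the grasp point (between the pads) lies 155 mm ahead of it (ctrl.tcp_to_tips is the distance from the TCP to the fingertips, in m); z points along the fingers, y is the line along which they close (so a half turn about z gives the same grasp; the last joint's range is limited). The gripper opens to 85 mm and grips with 20 to 120 N. Pads are 22 mm wide; open, the fingers measure 114 mm over their backs; the gripper's body (76 mm by 85 mm) begins 54 mm behind the grasp point. The pads swing forward as they close: fully open they stand 13 mm farther back than shut.
Start: joints at [-1.36, 0.15, 1.437, -0, 1.554, -0.134], TCP at [0.194, -0.541, 0.405] pointing down, gripper open.
Joint ranges: [-2.8, 2.8], [-0.68, 2.1], [0.12, 2.68], [-1.39, 4.53], [0.16, 2.79], [-2.81, 2.81]. Speed limits (rad/s): [1.89, 1.89, 2.22, 3.01, 3.01, 3.01].

## Interface

Orientations are given as a rotation vector (axis times angle).
In Python, from plant import ctrl gives the robot as it stands.
- The arm moves only by the shell command python3 -m jog 'ROWS' [OPENING] [FORCE]. ROWS is JSON, a list of rows, each a list of 4 numbers: the shift along the tool's x, y, z in cm, then the turn about the tool's z in degrees. A call has 1 to 10 rows; each row is the pose to reach, as a shift and turn from the pose commanded when the call began, along the tool's axes at that moment; what a row does not reach only later rows make up. A row lasts 1/12 s, in which the tool goes at most 41.7 mm and 7.16 degrees, less where a joint would pass 70% of its speed; a pose out of reach is approached as far as the arm can. A call with a gripper value outside its range is refused whole. OPENING is the gripper command: -1 is shut, 1 is fully open, values between are in proportion, set as the call begins (- or left out, the last holds). The fingers move at their own pace and stop on an object; FORCE is the grip in N (left out, the last holds). Time passes only in rows, so rows that repeat a pose let the fingers close. It gives the time, the measured TCP pose, the force, the opening and the grip force at its end, in the units of the state.
- ctrl.observe(): the state, without advancing time (a new reading comes with each control period).
- ctrl.camera(name): name is "side" or "top" or "wrist"; returns (picture, depth): 384x512x3 uint8, red, green, blue; 384x512 float32, m along the optical axis (not along the pixel's ray), 0 where there is no reading.
- ctrl.camera_params(name): a dict with "fx", "fy", "cx", "cy" (pixels), "extrinsics" (4x4, takes a point from world to camera coordinates); the wrist camera has in their place "T_tool_cam" (4x4, takes a point from camera to tool coordinates, whose origin is the TCP and whose axes are the flange's). Camera axes: x right, y up, looking along -z (the intrinsics and any distortion apply to the point x, -y, -z); pixel columns grow to the right and rows downward; lengths in m; the calibration is good to about 2 mm. A picture is of the moment at which its call begins: read the wrist's pose just before it. camera_params takes no time and is no camera call.
- ctrl.hand_in(): hands the job in; it is judged then, once.
The state is a dict: "time": time; "q": joint angles; "qd": joint speeds; "effort": joint torques, N m; "eef_pos": TCP position; "eef_rot": TCP orientation; "wrist_force": force on the tool from outside, world axes, zero at the start; "moment": the same for the moment, N m; "grip_width": finger opening in m; "finger_force": force on a finger pad.
Only numpy, scipy, OpenCV 4.12 (cv2) and the standard library are available. Lean on these libraries where they do the work, as an engineer would, in place of code of your own. Each camera call takes 0.05 s, during which the arm holds its last target. There are 200 camera calls.

## Task

Turn the stock carousel clockwise (seen from above; it has a handle at its centre), click by click, until its one empty bay stands at the gate in line with the feed tray. Pick up the loose flat cassette and slide it along the tray into that bay, under the lips and fully home against the back stop. Then turn the carousel exactly one more click clockwise, so that the loaded bay goes in behind the rim guard, and let go of everything, with the carton, the pipe fitting and the tape roll left where they are.

Things in the scene. Friction and masses are not known exactly. Their poses are not given: they have to be found in the camera images.
- carousel: Grey round housing fixed to the bench, 284 mm across, with a rim guard up to 69 mm high and 8 mm thick, open only at the gate. Origin: on the turning axis, at bench level; z up; y points from the axis out through the gate, along the middle of the feed tray.
- tray_mouth (a point): Middle of the feed tray's outer end, on its floor, 245 mm from the axis; axes as carousel. The floor is 55.5 mm above the bench and runs from 134 to 245 mm from the axis, between two steel guides 10 mm high, inner faces 58 mm apart from 138 to 200 mm from the axis, flaring to about 71 mm at the outer end.
- turret (a joint): Angle of the turret (rad), growing clockwise seen from above; no end stops. Six bays 60 degrees apart; a spring detent pulls it to the nearest multiple of 1.047, peak 0.15 to 0.2 N m. 0: the empty bay is at the gate. It starts one or two clicks before, near -1.05 or -2.09. 1.047: that bay is one click past the gate.
- hub_grip (a point): Grip point of the centre handle, on the turning axis, 115 mm above the bench; turns with the turret, y axis towards the empty bay. The handle is a black upright bar 14 mm thick (x), 56 mm long (y), from 96 to 128 mm above the bench, on a round aluminium hub 60 mm across. Nothing else on the turret is higher than 91 mm.
- empty_bay (a point): Where the middle of the cassette's underside belongs in the empty bay: 92.5 mm from the axis, 55 mm above the bench; turns with the turret; y outwards along the bay, z up. The bay is a dark steel slot 52.5 mm wide, open at the rim, its back stop 60 mm from the axis. The five other bays hold identical cassettes, fixed in place.
- cassette: The loose cassette: flat grey plastic case 50 (x) by 65 (y) by 8 mm, about 0.12 kg, with an upright grip ridge along the middle of its top, 10 mm thick (x), 40 mm long (y), top 36 mm above the underside. Origin: middle of the underside, z up. Either end may go in first. While sliding in, keep the fingertips over 14 mm above its underside, clear of the lips.
- carton: Bystander: small cardboard carton 62 x 48 x 40 mm, origin under its centre.
- fitting: Bystander: black plastic pipe tee, 72 mm long, 44 mm high, origin under its centre.
- tape: Bystander: roll of pale tape lying flat, 90 mm across, 48 mm high, origin under its centre.
- bay_mouth (a point): Middle of the empty bay's open outer end, on its floor, 128 mm from the axis; axes as empty_bay. The mouth is slightly flared. Lips overhang the slot by 5 mm from each side, undersides 10 mm and tops 14 mm above the floor, leaving 42.5 mm open on top: the cassette can only be slid in from the gate.
Mind the look-alikes: they are no part of the job. What is shaped like the cassette but red is not meant.

How it is judged:
On the way, in this order (a step that is already met when the one before it is completed fails the run):
1. the empty bay stands at the gate, in its detent (value of joint turret between -0.08 and 0.08 rad and velocity of joint turret between -0.1 and 0.1 rad/s), for 0.3 s.
2. the cassette is fully home in the empty bay, with the bay still at the gate (value of joint turret between -0.08 and 0.08 rad and x of cassette in the frame of empty_bay between -0.003 and 0.003 m and y of cassette in the frame of empty_bay between -0.004 and 0.004 m and z of cassette in the frame of empty_bay between -0.003 and 0.003 m and angle between the y axis of cassette and the y axis of empty_bay, either way round below 0.08 rad and angle between cassette's own z axis and vertical below 0.05 rad), for 0.2 s.
3. the turret is one click further clockwise with the cassette in it (value of joint turret between 0.967 and 1.127 rad and x of cassette in the frame of empty_bay between -0.003 and 0.003 m and y of cassette in the frame of empty_bay between -0.004 and 0.004 m and z of cassette in the frame of empty_bay between -0.003 and 0.003 m and angle between the y axis of cassette and the y axis of empty_bay, either way round below 0.08 rad and angle between cassette's own z axis and vertical below 0.05 rad), for 0.2 s.
At the end, for the whole second after the job is handed in: The turret rests in the detent one click clockwise past the gate (within 0.08 rad); the cassette lies flat and still in the bay, within 4 mm of fully home, 3 mm sideways and in height and 0.08 rad of the bay's line; carton, fitting and tape are within 20 mm of their start (all of step 3 and velocity of joint turret between -0.1 and 0.1 rad/s and linear speed of cassette below 0.02 m/s and distance of each of carton, fitting, tape from where it was at the start of the episode below 0.02 m); the robot touches nothing.
It fails at once if the carton was shifted by more than 20 mm (distance of carton from where it was at the start of the episode above 0.02 m).
It fails at once if the pipe fitting was shifted by more than 20 mm (distance of fitting from where it was at the start of the episode above 0.02 m).
It fails at once if the tape roll was shifted by more than 20 mm (distance of tape from where it was at the start of the episode above 0.02 m).
It fails at once if the turret was turned past the one further click (value of joint turret above 1.5 rad).
It also fails if it takes over 72 s, if anything falls off the work surface, if the arm or the gripper's body presses on something with over 40 N, if the wrist force passes 120 N, or if a joint passes its speed limit or range.

## Working session

There is one attempt and no reset: what is moved stays moved. The work goes in short steps, Python scripts to look and compute and a shell command to move; the robot and the scene stay as the last step left them, time stands still between calls to the robot, and variables do not carry over. Pictures are saved under pics/ and viewed, at most 10 in all, crops included, and the job is handed in when it is done.

```bash
ls; mkdir -p pics; cat > h.py <<'E'
import numpy as np, cv2
from plant import ctrl
from scipy.spatial.transform import Rotation as R
def cam(n):
    s=ctrl.observe(); p=ctrl.camera_params(n); im,d=ctrl.camera(n)
    if n=='wrist':
        T=np.eye(4);T[:3,:3]=R.from_rotvec(s['eef_rot']).as_matrix();T[:3,3]=s['eef_pos']
        M=T@p['T_tool_cam']
    else: M=np.linalg.inv(p['extrinsics'])
    return im,d,p,M
def onplane(px,z,p,M):
    px=np.atleast_2d(np.asarray(px,float))
    r=np.c_[(px[:,0]-p['cx'])/p['fx'],-(px[:,1]-p['cy'])/p['fy'],-np.ones(len(px))]@M[:3,:3].T
    o=M[:3,3]; return o+r*((z-o[2])/r[:,2])[:,None]
def cloud(d,p,M):
    v,u=np.indices(d.shape)
    P=np.stack([(u-p['cx'])/p['fx']*d,-(v-p['cy'])/p['fy']*d,-d],-1)
    return P@M[:3,:3].T+M[:3,3]
E
python3 - <<'E'
from h import *
ims=[]
for n in('top','side'):
    im,d,p,M=cam(n); np.savez(f'pics/{n}0.npz',im=im,d=d,M=M,k=[p['fx'],p['fy'],p['cx'],p['cy']])
    print(n,{k:v for k,v in p.items() if k!='extrinsics'},M[:3,3],-M[:3,2])
    cv2.imwrite(f'pics/{n}0.png',cv2.resize(im[:,:,::-1],None,fx=1.5,fy=1.5))
print(ctrl.observe(),ctrl.tcp_to_tips)
E
```

```text
pics
top {'fx': 476.3694694609607, 'fy': 476.3694694609607, 'cx': 262.6535630413036, 'cy': 185.97678470003135} [ 0.41689071 -0.07265473  1.48314797] [ 0.04797028  0.01262543 -0.99876897]
side {'fx': 498.06884686804153, 'fy': 498.06884686804153, 'cx': 267.07256806679214, 'cy': 193.43536417564215} [0.17707124 0.75257726 1.14594813] [ 0.2214054  -0.60115812 -0.76784671]
{'time': 0.1, 'q': array([-1.36000284e+00,  1.50882915e-01,  1.43791731e+00, -1.01286413e-05,
        1.55377978e+00, -1.34015910e-01]), 'qd': array([-0.00133264, -0.00136098, -0.00105295, -0.00046233,  0.00180591,
        0.00115589]), 'effort': array([ 4.94127991e-03, -7.14381909e+01, -5.71787381e+01,  1.60293155e-05,
        7.32351415e-03,  2.76469194e-05]), 'eef_pos': array([ 0.19432412, -0.54113234,  0.4041907 ]), 'eef_rot': array([-3.09404715e+00, -5.38777251e-01,  7.53957778e-05]), 'wrist_force': array([-0.82359407,  0.77071685, -0.34920557]), 'moment': array([0.02285266, 0.00775913, 0.00482151]), 'finger_force': 0.0, 'grip_width': 0.08540206756353406} 0.1734
```

View pics/top0.png

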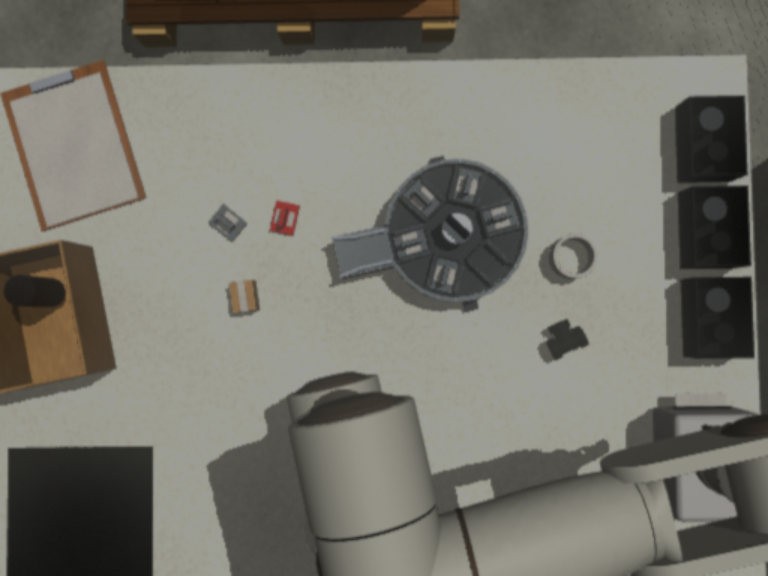

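View pics/side0.png

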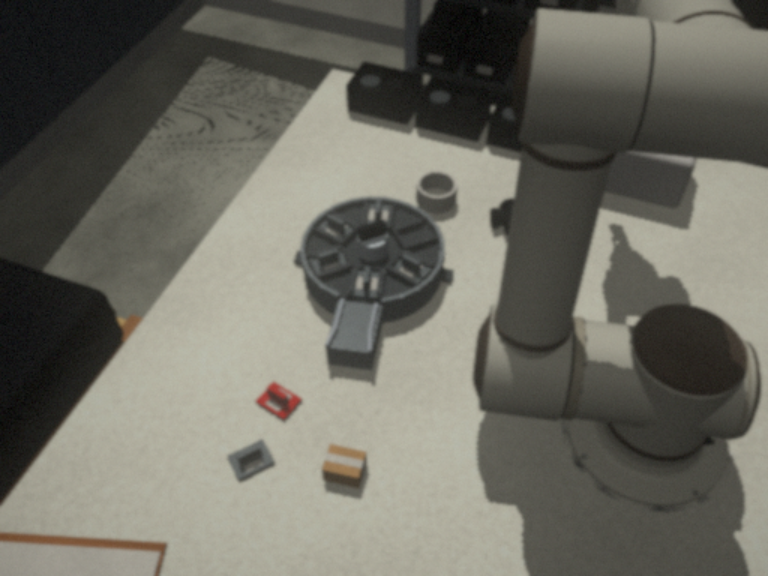

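Top view: loose cassettes are the grey one at (227,222) and a red one at (285,218). The grey one fits the description (grey case, upright ridge). The carousel hub is at (458,229), the tray leaves to the left towards (340,258), and the empty bay is at (490,265), two clicks before the gate. Next I measure and make one enlarged crop to confirm.

```bash
cat > m.py <<'E'
from h import *
f=np.load('pics/top0.npz'); im,d,M=f['im'],f['d'],f['M']; p=dict(zip(('fx','fy','cx','cy'),f['k']))
C=cloud(d,p,M); print('bench z',np.median(C[150:180,200:215,2]), 'zero',(d==0).mean())
u0,v0=305,153
# handle: high points near hub
def pca(P):
    P=P[:,:2]; c=P.mean(0); w,V=np.linalg.eigh(np.cov((P-c).T)); e=np.sqrt(12*w); return c.round(4),np.degrees(np.arctan2(V[1,1],V[0,1])).round(1),e.round(4),len(P)
sub=np.zeros(d.shape,bool); sub[v0-22:v0+22,u0-22:u0+22]=1
h=sub&(C[...,2]>.115); print('handle',pca(C[h]), np.median(C[h][:,2]))
hub=sub&(C[...,2]>.09); print('hub',pca(C[hub]))
# housing circle: everything above .05 around
big=np.zeros(d.shape,np.uint8); big[100:205,215:360]=1
m=((C[...,2]>.045)&(big>0)); Q=C[m]; 
r=np.linalg.norm(Q[:,:2]-pca(C[hub])[0],axis=1)
t=Q[(r>.16)&(r<.25)]; print('tray pts',pca(t),np.median(t[:,2]))
rim=Q[(r>.12)&(r<.15)&(Q[:,2]>.06)]
A=np.c_[2*rim[:,:2],np.ones(len(rim))]; s=np.linalg.lstsq(A,(rim[:,:2]**2).sum(1),rcond=None)[0]; print('rim c',s[:2],np.sqrt(s[2]+s[0]**2+s[1]**2))
# cassettes
for n,(u,v) in dict(grey=(151,148),red=(190,145),carton=(162,198),fit=(376,226),tape=(382,171)).items():
    w=np.zeros(d.shape,bool); w[v-20:v+20,u-20:u+20]=1
    a=w&(C[...,2]>.004); b=w&(C[...,2]>.024)
    print(n,pca(C[a]),'top',pca(C[b]) if b.sum()>3 else b.sum(),C[a][:,2].max())
cv2.imwrite('pics/crop0.png',cv2.resize(im[125:180,125:215,::-1],None,fx=8,fy=8,interpolation=cv2.INTER_CUBIC))
E
python3 m.py
```

```text
bench z -0.0006036254286684306 zero 0.004170735677083333
handle (array([ 0.5724, -0.1705]), np.float64(149.0), array([0.0511, 0.1677]), 110) 0.12720971806747627
hub (array([ 0.5801, -0.1734]), np.float64(152.1), array([0.0672, 0.1091]), 341)
tray pts (array([0.5314, 0.0145]), np.float64(-143.3), array([0.0793, 0.1658]), 816) 0.05648481338471745
rim c [ 0.58135528 -0.1759042 ] 0.1354712487460627
grey (array([0.6069, 0.2811]), np.float64(61.7), array([0.0788, 0.2529]), 390) top (array([0.5756, 0.2227]), np.float64(61.7), array([0.0122, 0.5681]), 58) 1.4831479672018315
red (array([0.617 , 0.1672]), np.float64(49.2), array([0.0893, 0.1652]), 390) top (array([0.5973, 0.144 ]), np.float64(50.0), array([0.0355, 0.3585]), 60) 1.4831479672018315
carton (array([0.4561, 0.2439]), np.float64(83.3), array([0.0831, 0.2155]), 464) top (array([0.4568, 0.2397]), np.float64(82.4), array([0.0603, 0.236 ]), 351) 1.4831479672018315
fit (array([ 0.3635, -0.3934]), np.float64(82.1), array([0.0865, 0.1612]), 589) top (array([ 0.3641, -0.3916]), np.float64(82.0), array([0.0614, 0.1683]), 430) 1.4831479672018315
tape (array([ 0.5287, -0.4148]), np.float64(107.3), array([0.1043, 0.1746]), 519) top (array([ 0.528, -0.411]), np.float64(108.3), array([0.0942, 0.1993]), 323) 1.4831479672018315
```

View pics/crop0.png

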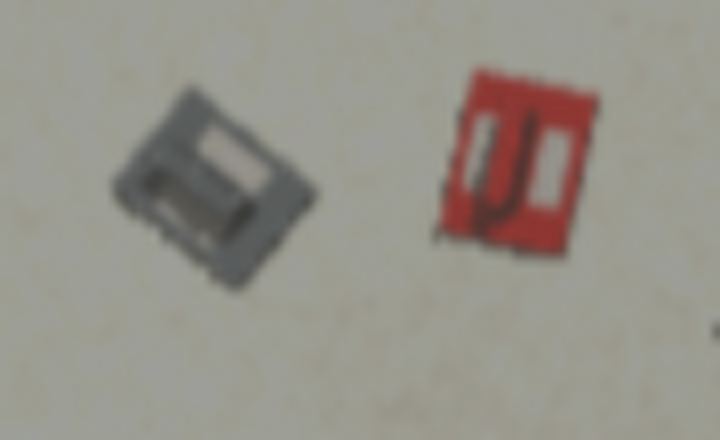

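The crop confirms it: a grey cassette with a ridge, centred near crop (215,190), and the red look-alike at (520,165). Next I drop the zero-depth pixels and refine.

```bash
sed -i 's/^C=cloud(d,p,M);/C=cloud(d,p,M); C[d==0]=np.nan; C[C[...,2]>.3]=np.nan;/; s/\[:,2\].max()/[:,2].max().round(3)/' m.py
sed -i '/^cv2.imwrite/d' m.py
cat >> m.py <<'E'
# tray axis: steel guides/floor edges by row-wise (in y) mid
t=t[t[:,1]>-0.02]
for y in np.arange(-.015,.07,.01):
    k=t[abs(t[:,1]-y)<.005]; 
    if len(k)>5: print('tray y',y.round(3),'x',k[:,0].min().round(4),k[:,0].max().round(4),len(k))
E
python3 m.py
```

```text
bench z nan zero 0.004170735677083333
handle (array([ 0.5829, -0.1772]), np.float64(45.2), array([0.0151, 0.0542]), 103) 0.1270322397232415
hub (array([ 0.5835, -0.1755]), np.float64(45.3), array([0.0503, 0.069 ]), 334)
tray pts (array([0.5412, 0.0203]), np.float64(-158.7), array([0.085 , 0.0859]), 781) 0.05618923968818801
rim c [ 0.58274875 -0.17720129] 0.13521176976948504
grey (array([0.6124, 0.2913]), np.float64(60.4), array([0.08  , 0.0887]), 379) top (array([0.6127, 0.2919]), np.float64(49.8), array([0.0106, 0.042 ]), 47) 0.041
red (array([0.6207, 0.1716]), np.float64(148.4), array([0.0767, 0.0904]), 383) top (array([0.6211, 0.1726]), np.float64(165.8), array([0.0112, 0.0417]), 53) 0.044
carton (array([0.4574, 0.2545]), np.float64(163.2), array([0.0754, 0.0848]), 449) top (array([0.4586, 0.2536]), np.float64(-174.9), array([0.0498, 0.0622]), 336) 0.05
fit (array([ 0.3628, -0.3978]), np.float64(103.7), array([0.0859, 0.0938]), 581) top (array([ 0.3631, -0.3976]), np.float64(110.4), array([0.0593, 0.07  ]), 422) 0.051
tape (array([ 0.53  , -0.4188]), np.float64(96.8), array([0.1047, 0.1117]), 513) top (array([ 0.5301, -0.4174]), np.float64(110.0), array([0.0951, 0.105 ]), 317) 0.057
tray y -0.015 x 0.5068 0.5921 76
tray y -0.005 x 0.5043 0.5891 87
tray y 0.005 x 0.5019 0.5891 106
tray y 0.015 x 0.4989 0.5861 90
tray y 0.025 x 0.4985 0.5836 88
tray y 0.035 x 0.4957 0.5811 100
tray y 0.045 x 0.493 0.5779 97
tray y 0.055 x 0.4927 0.5774 75
tray y 0.065 x 0.5324 0.5742 32
```

```bash
cat > g.py <<'E'
# shift in tool axes (cm, deg) to target x y z, closing-line heading (deg)
import sys; from h import *
x,y,z,a=map(float,sys.argv[1:5]); s=ctrl.observe(); Rm=R.from_rotvec(s['eef_rot']).as_matrix()
h=np.degrees(np.arctan2(Rm[1,1],Rm[0,1])); t=(h-a+90)%180-90
if len(sys.argv)>5: t+=float(sys.argv[5])
print('row',(Rm.T@(np.array([x,y,z])-s['eef_pos'])*100).round(2),'turn',round(t,2),'| pos',s['eef_pos'].round(4),'head',h.round(2),'q6',np.degrees(s['q'][5]).round(1),'F',s['wrist_force'].round(1),'w',s['grip_width'].round(4),'t',s['time'])
E
python3 g.py .583 -.177 .40 -44.8
```

```text
Traceback (most recent call last):
  File "g.py", line 6, in <module>
    print('row',(Rm.T@(np.array([x,y,z])-s['eef_pos'])*100).round(2),'turn',round(t,2),'| pos',s['eef_pos'].round(4),'head',h.round(2),'q6',np.degrees(s['q'][5]).round(1),'F',s['wrist_force'].round(1),'w',s['grip_width'].round(4),'t',s['time'])
                                                                                                                                                                                                             ^^^^^^^^^^^^^^^^^^^^^
AttributeError: 'float' object has no attribute 'round'
```

```bash
sed -i "s/s\['grip_width'\].round(4)/round(s['grip_width'],4)/" g.py
python3 -m jog '[[3,-1.3,0,-2],[6.5,-2.8,0,-5],[10,-4.3,0,-8],[14,-6,0,-11],[18,-7.8,0,-14],[22,-9.5,0,-17],[26,-11.2,0,-20],[30,-12.9,0,-23],[33,-14.2,0,-25],[35,-15.1,0,-25.4]]' 1
python3 g.py .583 -.177 .40 -44.8
```

```text
time: 0.93
eef_pos: [0.4749, -0.2778, 0.4045]
eef_rot: [-2.898, -1.212, -0.001]
wrist_force: [0.0, -1.1, -0.2]
grip_width: 0.0854
finger_force: 0.0
row [14.76  0.62  0.46] turn 0.21 | pos [ 0.4749 -0.2778  0.4045] head -44.59 q6 6.2 F [ 0.  -1.1 -0.2] w 0.0854 t 0.9333
```

```bash

python3 -m jog '[[3.5,0.1,0,0],[7,0.3,0,0],[10.5,0.4,0,0],[13,0.5,0.2,0],[14.3,0.6,0.4,0],[14.7,0.6,0.4,0.2],[14.7,0.6,0.4,0.2]]' 1
cat > w.py <<'E'
import sys; from h import *
im,d,p,M=cam('wrist'); np.savez(f'pics/{sys.argv[1]}.npz',im=im,d=d,M=M,k=[p['fx'],p['fy'],p['cx'],p['cy']])
cv2.imwrite(f'pics/{sys.argv[1]}.png',im[:,:,::-1])
E
python3 w.py w1; python3 g.py .583 -.177 .278 -44.8
```

```text
time: 1.52
eef_pos: [0.5808, -0.1805, 0.4001]
eef_rot: [-2.902, -1.202, 0.001]
wrist_force: [0.6, -0.4, 0.0]
grip_width: 0.0855
finger_force: 0.0
row [ 0.49 -0.1  12.24] turn -0.24 | pos [ 0.5803 -0.1812  0.4004] head -45.04 q6 20.4 F [ 0.8 -0.9 -0.8] w 0.0853 t 1.5667
```

View pics/w1.png

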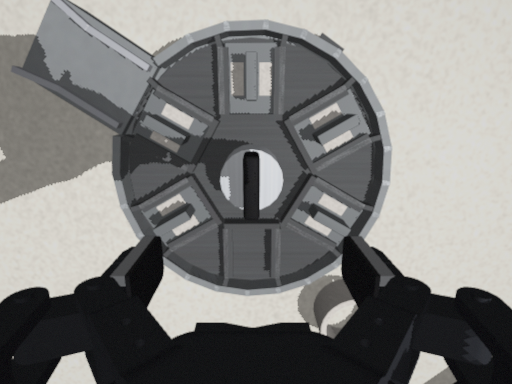

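The wrist view shows the handle upright at (252,186) and the empty bay at (250,250), with the tray towards the upper left at (90,55). I measure the axis and the tray direction from it.

```bash
cat > m2.py <<'E'
import sys; from h import *
f=np.load(f'pics/{sys.argv[1]}.npz'); im,d,M=f['im'],f['d'],f['M']; p=dict(zip(('fx','fy','cx','cy'),f['k']))
C=cloud(d,p,M); C[d==0]=np.nan; z=C[...,2]; xy=C[...,:2]
c0=np.array([.583,-.177]); r=np.linalg.norm(xy-c0,axis=-1)
def pca(P):
    c=(P.min(0)+P.max(0))/2; P=P-P.mean(0); w,V=np.linalg.eigh(np.cov(P.T)); return np.degrees(np.arctan2(V[1,1],V[0,1])).round(1),np.sqrt(12*w).round(4),len(P)
h=(z>.115)&(z<.14)&(r<.05); print('handle',xy[h].mean(0).round(4),pca(xy[h]),np.nanmedian(z[h]))
hb=(z>.085)&(z<.14)&(r<.05)
m=(z>.06)&(z<.08)&(r>.125)&(r<.15); P=xy[m]
A=np.c_[2*P,np.ones(len(P))]; s=np.linalg.lstsq(A,(P**2).sum(1),rcond=None)[0]; print('rim',s[:2].round(4),np.sqrt(s[2]+s[:2]@s[:2]),len(P))
# guides: higher than floor (.0655 top) r .145-.245
g=(z>.0615)&(z<.075)&(r>.15)&(r<.205); a=np.deg2rad(101.9); u=np.array([np.cos(a),np.sin(a)]); n=np.array([u[1],-u[0]])
Q=xy[g]-c0; k=Q@u>0; Q=Q[k]; L=Q[Q@n<0];Rr=Q[Q@n>0]
for S in(L,Rr):
    q=np.polyfit(S@u,S@n,1); print('guide',len(S),'slope deg',np.degrees(np.arctan(q[0])).round(2),'off@.17',np.polyval(q,.17).round(4),'zmed')
fl=(z>.05)&(z<.06)&(r>.15)&(r<.2)&((xy-c0)@u>0); print('floor z',np.median(z[fl]),fl.sum())
E
python3 m2.py w1
```

```text
handle [ 0.5819 -0.1768] (np.float64(45.5), array([0.0137, 0.0556]), 1058) 0.12717567976321936
rim [ 0.581  -0.1778] 0.13668285898865637 8669
guide 428 slope deg 0.14 off@.17 -0.0344 zmed
guide 440 slope deg 0.0 off@.17 0.0293 zmed
floor z 0.055079255857262116 3852
```

```bash

python3 -m jog '[[0.3,-0.2,3,0],[0.4,-0.2,6.5,-0.3],[0.4,-0.2,9.5,-0.3],[0.4,-0.2,11.5,-0.3],[0.4,-0.2,12.2,-0.3],[0.4,-0.2,12.2,-0.3]]' 1
python3 -m jog '[[0,0,0,0],[0,0,0,0],[0,0,0,0],[0,0,0,0],[0,0,0,0],[0,0,0,0],[0,0,0,0],[0,0,0,0]]' -1 40
python3 g.py .5815 -.177 .278 -44.8
```

```text
time: 2.07
eef_pos: [0.5811, -0.1774, 0.2775]
eef_rot: [-2.899, -1.206, 0.003]
wrist_force: [-0.2, -0.0, 0.3]
grip_width: 0.0855
finger_force: 0.0
time: 2.73
eef_pos: [0.5823, -0.1767, 0.2794]
eef_rot: [2.899, 1.208, 0.002]
wrist_force: [2.5, -3.7, 4.7]
grip_width: 0.0132
finger_force: 43.4
row [-0.08 -0.04  0.14] turn 0.05 | pos [ 0.5823 -0.1767  0.2794] head -44.75 q6 20.6 F [ 2.5 -3.7  4.7] w 0.0132 t 2.7333
```

```bash

python3 -m jog '[[0,0,0,3],[0,0,0,8],[0,0,0,13],[0,0,0,19],[0,0,0,25],[0,0,0,31],[0,0,0,37],[0,0,0,43],[0,0,0,49],[0,0,0,54]]'
python3 -m jog '[[0,0,0,5],[0,0,0,10],[0,0,0,16],[0,0,0,22],[0,0,0,28],[0,0,0,34],[0,0,0,40],[0,0,0,46],[0,0,0,51],[0,0,0,56]]'
python3 g.py .5815 -.177 .278 -168.1
```

```text
time: 3.57
eef_pos: [0.5827, -0.1782, 0.2794]
eef_rot: [3.127, -0.248, 0.006]
wrist_force: [12.6, -23.2, -4.5]
grip_width: 0.0132
finger_force: 43.0
time: 4.4
eef_pos: [0.5819, -0.1796, 0.2794]
eef_rot: [2.644, -1.686, 0.007]
wrist_force: [-2.4, -37.4, -0.3]
grip_width: 0.0133
finger_force: 43.5
row [-0.25 -0.08  0.13] turn 13.04 | pos [ 0.5819 -0.1796  0.2794] head -155.06 q6 130.8 F [ -2.4 -37.4  -0.3] w 0.0133 t 4.4
```

```bash

python3 -m jog '[[0.1,0.05,0,4],[0.2,0.1,0,8],[0.2,0.1,0,11],[0.2,0.1,0,13],[0.2,0.1,0,13],[0.2,0.1,0,13],[0.2,0.1,0,13]]'
python3 g.py .5815 -.177 .278 -168.1
```

```text
time: 4.98
eef_pos: [0.5815, -0.1805, 0.2793]
eef_rot: [2.442, -1.971, 0.003]
wrist_force: [-7.7, -20.4, 5.6]
grip_width: 0.013
finger_force: 43.7
row [-0.35 -0.07  0.13] turn 0.28 | pos [ 0.5815 -0.1805  0.2793] head -167.82 q6 143.4 F [ -7.7 -20.4   5.6] w 0.013 t 4.9833
```

```bash

python3 -m jog '[[0,0,0,0],[0,0,0,0],[0,0,0,0],[0,0,0,0]]' 1
python3 -m jog '[[0,0,-2,0],[0,0,-5,0],[0,0,-8,0],[0,0,-11,0],[0,0,-12.5,0],[0,0,-13,0],[0,0,-13,0]]' 1
python3 w.py w2; python3 m2.py w2;python3 g.py .6127 .2919 .40 -40.2
python3 - <<'E'
from h import *
im,d,p,M=cam('top'); C=cloud(d,p,M);C[d==0]=0
w=np.zeros(d.shape,bool); w[128:168,131:171]=1
print(C[w&(C[...,2]>.024)&(C[...,2]<.06)].mean(0))
E
```

```text
time: 5.32
eef_pos: [0.582, -0.1785, 0.2786]
eef_rot: [-2.446, 1.971, 0.001]
wrist_force: [-0.3, -0.7, -0.1]
grip_width: 0.061
finger_force: 0.0
time: 5.9
eef_pos: [0.5821, -0.1785, 0.4096]
eef_rot: [-2.446, 1.971, -0.002]
wrist_force: [0.3, 0.1, -0.8]
grip_width: 0.0856
finger_force: 0.0
handle [ 0.5798 -0.1808] (np.float64(102.2), array([0.0137, 0.0555]), 988) 0.12721474525117782
rim [ 0.5803 -0.1786] 0.13641040839386417 8696
guide 154 slope deg -0.5 off@.17 -0.0358 zmed
guide 151 slope deg -0.56 off@.17 0.0277 zmed
floor z 0.05505109601814753 1898
row [-45.32 -13.     0.83] turn 52.47 | pos [ 0.582  -0.1786  0.4081] head -167.73 q6 143.4 F [ 0.4 -0.  -0.9] w 0.0855 t 5.95
[0.61264357 0.29182182 0.03476238]
```

View pics/w2.png

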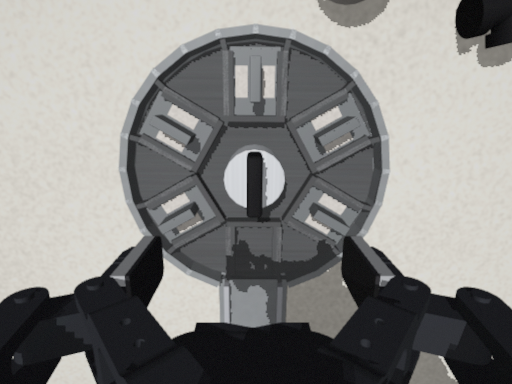

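```bash

python3 -m jog '[[-2,-0.6,0,-4],[-4.5,-1.3,0,-10],[-7.5,-2.1,0,-17],[-10.5,-3,0,-24],[-13.5,-3.9,0,-31],[-16.5,-4.7,0,-38],[-19.5,-5.6,0,-45],[-22.5,-6.5,0,-52],[-25.5,-7.3,0,-59],[-28.5,-8.2,0,-66]]' 1
python3 g.py .6127 .2919 .36 -40.2
```

```text
time: 6.83
eef_pos: [0.6014, 0.1188, 0.4069]
eef_rot: [3.126, -0.312, -0.004]
wrist_force: [0.6, -0.4, -0.2]
grip_width: 0.0852
finger_force: 0.0
row [ -2.3  -17.2    4.69] turn -61.2 | pos [0.6014 0.1188 0.4069] head -101.4 q6 105.4 F [ 0.6 -0.4 -0.2] w 0.0852 t 6.8333
```

```bash

python3 -m jog '[[-0.3,-2.2,0.5,-6],[-0.6,-4.6,1,-13],[-1,-7,1.5,-20],[-1.3,-9.4,2,-27],[-1.6,-11.8,2.8,-34],[-1.9,-14,3.5,-41],[-2.1,-15.8,4.2,-48],[-2.3,-16.8,4.7,-55],[-2.3,-17.2,4.7,-61.2],[-2.3,-17.2,4.7,-61.2]]' 1
python3 -m jog '[[0,0,0,0],[0,0,0,0]]' 1
python3 w.py w3; python3 - <<'E'
from h import *
f=np.load('pics/w3.npz'); im,d,M=f['im'],f['d'],f['M']; p=dict(zip(('fx','fy','cx','cy'),f['k']))
C=cloud(d,p,M); C[d==0]=np.nan; z=C[...,2]
k=(z>.028)&(z<.042)&(np.hypot(C[...,0]-.613,C[...,1]-.292)<.04); P=C[k]
(c,s,a)=cv2.minAreaRect((P[:,:2]*1000).astype(np.float32)); print(len(P),c,s,a,P.mean(0),P[:,2].max())
k=(z>.004)&(z<.015)&(np.hypot(C[...,0]-.613,C[...,1]-.292)<.05); P=C[k]; print('body',cv2.minAreaRect((P[:,:2]*1000).astype(np.float32)))
E
python3 g.py .6127 .2919 .20 -40.2
```

```text
time: 7.67
eef_pos: [0.6139, 0.2913, 0.3592]
eef_rot: [-2.848, -1.324, 0.005]
wrist_force: [-0.5, -0.0, 0.5]
grip_width: 0.0854
finger_force: 0.0
time: 7.83
eef_pos: [0.6141, 0.2899, 0.3611]
eef_rot: [-2.856, -1.308, 0.002]
wrist_force: [-0.1, -0.5, 0.3]
grip_width: 0.0851
finger_force: 0.0
391 (610.134521484375, 292.8947448730469) (40.51268005371094, 9.984130859375) 50.92326354980469 [0.61065868 0.2936069  0.03531941] 0.037237656096985705
body ((610.05517578125, 292.88482666015625), (65.3819580078125, 49.78960037231445), 50.502197265625)
row [ 0.07 -0.24 16.14] turn -0.56 | pos [0.6141 0.2898 0.3614] head -40.76 q6 59.5 F [0.3 1.  0.1] w 0.0855 t 7.8833
```

View pics/w3.png

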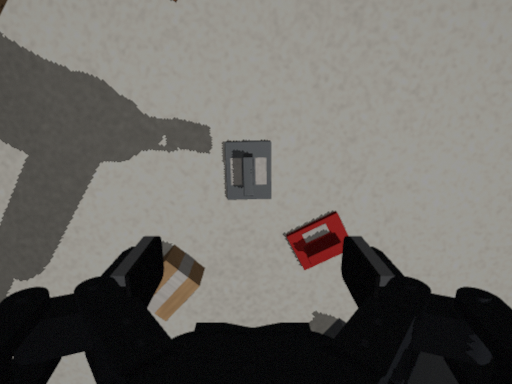

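The grey cassette is at (248,170) with its ridge upright, the red one at (318,240) and the carton at (178,280), both well clear. Heights and sizes match (36 mm, 65x50 mm).

```bash

python3 -m jog '[[0,-0.2,3,-0.7],[0,-0.5,6.5,-1.4],[0,-0.5,10,-1.4],[0,-0.5,13,-1.4],[0,-0.5,15.5,-1.4],[0,-0.5,16.6,-1.4],[0,-0.5,16.9,-1.4],[0,-0.5,16.9,-1.4]]' 1
python3 -m jog '[[0,0,0,0],[0,0,0,0],[0,0,0,0],[0,0,0,0],[0,0,0,0],[0,0,0,0],[0,0,0,0],[0,0,0,0]]' -1 60
python3 g.py .6103 .2930 .192 -39.3
```

```text
time: 8.55
eef_pos: [0.6105, 0.2933, 0.193]
eef_rot: [-2.838, -1.347, 0.0]
wrist_force: [0.1, -0.4, 1.1]
grip_width: 0.0855
finger_force: 0.0
time: 9.22
eef_pos: [0.6104, 0.2936, 0.1932]
eef_rot: [-2.837, -1.349, -0.001]
wrist_force: [-1.0, -0.6, 5.1]
grip_width: 0.0087
finger_force: 60.4
row [-0.05  0.03  0.12] turn 0.15 | pos [0.6104 0.2936 0.1932] head -39.15 q6 58.3 F [-1.  -0.6  5.1] w 0.0087 t 9.2167
```

```bash

python3 -m jog '[[0,0,-1,0],[0,0,-3,0],[0,0,-6,0],[0,0,-9,0],[0,0,-10,0],[0,0,-10.5,0]]' -1 60
python3 g.py .5357 .0332 .298 12.1
```

```text
time: 9.72
eef_pos: [0.6104, 0.2936, 0.3007]
eef_rot: [2.837, 1.349, 0.006]
wrist_force: [1.1, -0.5, -1.6]
grip_width: 0.0082
finger_force: 59.5
row [-24.92  10.64   0.21] turn -51.24 | pos [0.6104 0.2936 0.3007] head -39.14 q6 58.3 F [ 1.1 -0.5 -1.6] w 0.0082 t 9.7167
```

```bash

python3 -m jog '[[-2,0.9,0,-4],[-5,2.1,0,-10],[-8,3.4,0,-16],[-11,4.7,0,-22],[-14,6,0,-28],[-17,7.3,0,-34],[-20,8.5,0,-40],[-22.5,9.6,0,-46],[-24.3,10.4,0.1,-50],[-24.9,10.6,0.2,-51.2]]'
python3 -m jog '[[0,0,0,0],[0,0,0,0]]'
python3 g.py .5357 .0332 .255 12.1;python3 w.py w4; python3 m2.py w4; python3 - <<'E'
from h import *
f=np.load('pics/w4.npz'); im,d,M=f['im'],f['d'],f['M']; p=dict(zip(('fx','fy','cx','cy'),f['k']))
C=cloud(d,p,M); C[d==0]=np.nan; z=C[...,2]; print(M[:3,3])
k=(np.hypot(C[...,0]-.536,C[...,1]-.033)<.05)&(z>.09)&(z<.15); P=C[k]
k1=P[P[:,2]>.125]; k2=P[P[:,2]<.117]
for k in(k1,k2):
  if len(k)>5: print(len(k),k[:,2].mean(),cv2.minAreaRect((k[:,:2]*1000).astype(np.float32)))
E
```

```text
time: 10.55
eef_pos: [0.5344, 0.0311, 0.2949]
eef_rot: [-1.972, -2.444, 0.002]
wrist_force: [-0.6, 0.7, -1.7]
grip_width: 0.0082
finger_force: 59.5
time: 10.72
eef_pos: [0.5352, 0.0334, 0.2951]
eef_rot: [-1.978, -2.44, 0.001]
wrist_force: [0.5, 0.6, -1.2]
grip_width: 0.0085
finger_force: 59.5
row [-0.03  0.05  4.01] turn -0.16 | pos [0.5352 0.0334 0.2951] head 11.94 q6 -16.6 F [ 0.5  0.6 -1.2] w 0.0085 t 10.7167
[0.52012688 0.09924975 0.26398649]
2906 0.13817719945822168 ((534.5820922851562, 34.20893096923828), (35.230308532714844, 35.08623504638672), 54.4351921081543)
4858 0.10946814897033465 ((532.5344848632812, 41.83824157714844), (50.200321197509766, 48.43659973144531), 11.801733016967773)m2.py:7: RuntimeWarning: Mean of empty slice.
  h=(z>.115)&(z<.14)&(r<.05); print('handle',xy[h].mean(0).round(4),pca(xy[h]),np.nanmedian(z[h]))
  ret = um.true_divide(
Traceback (most recent call last):
  File "m2.py", line 7, in <module>
    h=(z>.115)&(z<.14)&(r<.05); print('handle',xy[h].mean(0).round(4),pca(xy[h]),np.nanmedian(z[h]))
                                                                      ~~~^^^^^^^
  File "m2.py", line 6, in pca
    c=(P.min(0)+P.max(0))/2; P=P-P.mean(0); w,V=np.linalg.eigh(np.cov(P.T)); return np.degrees(np.arctan2(V[1,1],V[0,1])).round(1),np.sqrt(12*w).round(4),len(P)
       ~~~~~^^^
ValueError: zero-size array to reduction operation minimum which has no identity
```

View pics/w4.png

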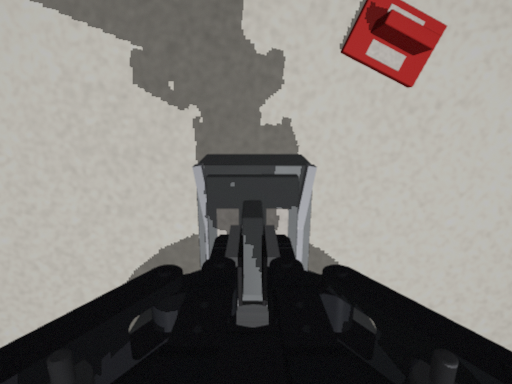

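```bash

python3 -m jog '[[0,0,1.5,-0.2],[0,0,3,-0.2],[0,0,4,-0.2],[0,0,4.4,-0.2],[0,0,4.6,-0.2],[0,0,4.6,-0.2],[0,0,4.6,-0.2]]'
python3 g.py .5616 -.0875 .249 12.1
```

```text
time: 11.35
eef_pos: [0.5355, 0.0336, 0.2503]
eef_rot: [1.971, 2.446, 0.001]
wrist_force: [0.0, 0.0, -0.8]
grip_width: 0.0085
finger_force: 59.5
row [-12.39  -0.02   0.13] turn 0.16 | pos [0.5355 0.0336 0.2503] head 12.26 q6 -16.9 F [ 0.   0.  -0.8] w 0.0085 t 11.35
```

```bash

python3 -m jog '[[-0.8,0,0.05,0],[-1.8,0,0.05,0],[-2.8,0,0.05,0],[-3.8,0,0.05,0],[-4.6,0,0.05,0],[-5,0,0.05,0],[-5,0,0.05,0]]'
python3 g.py .5616 -.0875 .249 12.1
python3 -m jog '[[-0.4,0,0,0],[-0.9,0,0,0],[-1.4,0,0,0],[-1.9,0,0,0],[-2.4,0,0,0],[-2.7,0,0,0],[-2.7,0,0,0]]'
python3 g.py .5616 -.0875 .249 12.1
```

```text
time: 11.93
eef_pos: [0.5461, -0.0165, 0.2492]
eef_rot: [-1.973, -2.445, 0.0]
wrist_force: [-0.5, -0.0, -0.8]
grip_width: 0.0086
finger_force: 59.5
row [-7.27  0.01  0.02] turn 0.08 | pos [ 0.5461 -0.0165  0.2492] head 12.18 q6 -22.0 F [-0.5 -0.  -0.8] w 0.0086 t 11.9333
time: 12.52
eef_pos: [0.5518, -0.0424, 0.2492]
eef_rot: [-1.972, -2.445, 0.0]
wrist_force: [0.5, 0.3, -1.5]
grip_width: 0.0085
finger_force: 59.5
row [-4.62  0.    0.02] turn 0.13 | pos [ 0.5518 -0.0424  0.2492] head 12.23 q6 -24.6 F [ 0.5  0.3 -1.5] w 0.0085 t 12.5167
```

```bash

python3 -m jog '[[-0.4,0,0,0],[-0.9,0,0,0],[-1.4,0,0,0],[-1.9,0,0,0],[-2.4,0,0,0],[-2.9,0,0,0],[-3.4,0,0,0],[-3.8,0,0,0],[-4.1,0,0,0],[-4.1,0,0,0]]'
python3 g.py .5616 -.0875 .249 12.1
```

```text
time: 13.35
eef_pos: [0.5605, -0.0824, 0.2492]
eef_rot: [-1.972, -2.445, 0.0]
wrist_force: [0.1, -0.4, -1.3]
grip_width: 0.0086
finger_force: 59.5
row [-0.52  0.    0.02] turn 0.13 | pos [ 0.5605 -0.0824  0.2492] head 12.23 q6 -28.4 F [ 0.1 -0.4 -1.3] w 0.0086 t 13.35
```

```bash

python3 -m jog '[[-0.1,0,0,0],[-0.2,0,0,0],[-0.3,0,0,0],[-0.4,0,0,0],[-0.5,0,0,0],[-0.6,0,0,0],[-0.7,0,0,0],[-0.7,0,0,0]]'
python3 g.py .5616 -.0875 .249 12.1
```

```text
time: 14.02
eef_pos: [0.5618, -0.0881, 0.2492]
eef_rot: [-1.971, -2.445, -0.002]
wrist_force: [-1.0, 8.4, 1.3]
grip_width: 0.0085
finger_force: 59.8
row [ 0.06 -0.01  0.02] turn 0.16 | pos [ 0.5618 -0.0881  0.2492] head 12.26 q6 -29.0 F [-1.   8.4  1.3] w 0.0085 t 14.0167
```

```bash

python3 -m jog '[[-0.1,0,0,0],[-0.15,0,0,0],[-0.15,0,0,0],[-0.15,0,0,0]]'
python3 g.py .5616 -.0875 .249 12.1
python3 -m jog '[[0.15,0,0.05,0],[0.2,0,0.05,0],[0.2,0,0.05,0],[0.2,0,0.05,0]]'
python3 g.py .5616 -.0875 .249 12.1
```

```text
time: 14.35
eef_pos: [0.562, -0.0886, 0.2493]
eef_rot: [-1.969, -2.444, -0.004]
wrist_force: [-4.3, 18.2, 6.1]
grip_width: 0.0087
finger_force: 60.6
row [ 0.11 -0.01  0.03] turn 0.18 | pos [ 0.562  -0.0886  0.2493] head 12.28 q6 -29.1 F [-4.3 18.2  6.1] w 0.0087 t 14.35
time: 14.68
eef_pos: [0.5617, -0.0878, 0.2487]
eef_rot: [-1.971, -2.445, -0.001]
wrist_force: [-1.9, 6.4, 1.4]
grip_width: 0.0082
finger_force: 59.8
row [ 0.04 -0.   -0.03] turn 0.16 | pos [ 0.5617 -0.0878  0.2487] head 12.26 q6 -28.9 F [-1.9  6.4  1.4] w 0.0082 t 14.6833
```

```bash

python3 -m jog '[[0,0,0,0],[0,0,0,0],[0,0,0,0],[0,0,0,0],[0,0,0,0]]' -0.2
python3 -m jog '[[0,0,-1,0],[0,0,-3,0],[0,0,-6,0],[0,0,-9,0],[0,0,-12,0],[0,0,-14.5,0],[0,0,-15.5,0],[0,0,-15.5,0]]' 1
python3 g.py .5810 -.1780 .405 12.1
python3 - <<'E'
from h import *
im,d,p,M=cam('top'); C=cloud(d,p,M); C[d==0]=0
cv2.imwrite('pics/top1.png',cv2.resize(im[100:210,210:370,::-1],None,fx=5,fy=5,interpolation=cv2.INTER_CUBIC))
E
python3 w.py w5
```

```text
time: 15.1
eef_pos: [0.5618, -0.0883, 0.2487]
eef_rot: [1.972, 2.446, -0.0]
wrist_force: [-0.0, 0.5, 0.3]
grip_width: 0.0341
finger_force: 0.0
time: 15.77
eef_pos: [0.5617, -0.0882, 0.407]
eef_rot: [1.969, 2.443, 0.003]
wrist_force: [0.3, 0.0, -0.7]
grip_width: 0.0855
finger_force: 0.0
row [-9.19 -0.03  0.22] turn 0.16 | pos [ 0.5617 -0.0882  0.407 ] head 12.26 q6 -28.9 F [ 0.3  0.  -0.7] w 0.0855 t 15.7667
```

View pics/w5.png

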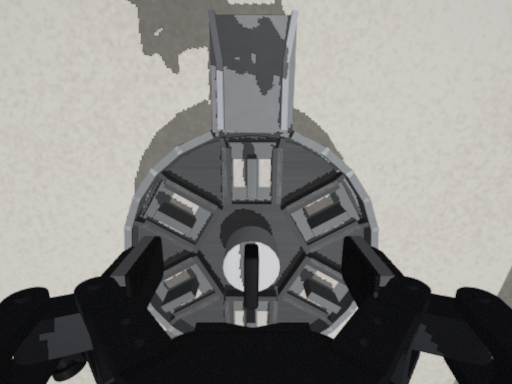

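The cassette sits in the gate bay at (252,178). Before turning, I compare its ridge radius with the fixed cassettes.

```bash
python3 - <<'E'
from h import *
f=np.load('pics/w5.npz'); im,d,M=f['im'],f['d'],f['M']; p=dict(zip(('fx','fy','cx','cy'),f['k']))
C=cloud(d,p,M); C[d==0]=np.nan; z=C[...,2]
k=((z>.083)&(z<.095)).astype(np.uint8)
n,l,s,c=cv2.connectedComponentsWithStats(k)
for i in range(1,n):
    if s[i,4]>80:
        P=C[l==i]; o=P[:,:2].mean(0)-[.581,-.178]
        print(c[i].round(),s[i,4],'r',np.hypot(*o).round(4),'ang',np.degrees(np.arctan2(o[1],o[0])).round(1),'z',P[:,2].mean().round(4),cv2.minAreaRect((P[:,:2]*1000).astype(np.float32))[1:])
E
python3 g.py .5810 -.1780 .278 12.1
```

```text
[252. 177.] 447 r 0.0941 ang 102.4 z 0.0902 ((9.940620422363281, 39.63744354248047), 12.098428726196289)
[173. 221.] 470 r 0.0934 ang 161.1 z 0.0894 ((10.548723220825195, 39.818111419677734), 71.44522094726562)
[330. 222.] 477 r 0.0923 ang 43.1 z 0.0895 ((39.96580505371094, 11.110122680664062), 40.692745208740234)
[251. 242.] 262 r 0.0249 ang 104.0 z 0.0893 ((56.44285583496094, 20.835779190063477), 11.691378593444824)
[179. 299.] 395 r 0.0913 ang -139.4 z 0.0891 ((40.424949645996094, 10.455430030822754), 42.46107864379883)
[323. 300.] 396 r 0.09 ang -17.3 z 0.0893 ((10.780773162841797, 40.54396438598633), 72.34986877441406)
row [-9.190e+00 -1.000e-02  1.254e+01] turn 0.16 | pos [ 0.5616 -0.0882  0.4034] head 12.26 q6 -28.9 F [-0.5  0.9 -0.2] w 0.0857 t 15.8667
```

Correcting for the small camera bias, the expected ridge radius is 94.0 mm and I measure 94.1 mm, so it is home. Next I grip the handle.

```bash

python3 -m jog '[[-2.5,0,0,0],[-5.5,0,0,0],[-8,0,0,0],[-9.1,0,2,0],[-9.2,0,5,0],[-9.2,0,8.5,0],[-9.2,0,11,0],[-9.2,0,12.3,0],[-9.2,0,12.5,0],[-9.2,0,12.5,0]]' 1
python3 -m jog '[[0,0,0,0],[0,0,0,0],[0,0,0,0],[0,0,0,0],[0,0,0,0],[0,0,0,0],[0,0,0,0],[0,0,0,0]]' -1 40
python3 g.py .5810 -.1780 .278 12.1
```

```text
time: 16.7
eef_pos: [0.5813, -0.178, 0.2783]
eef_rot: [-1.971, -2.445, 0.0]
wrist_force: [0.1, 0.6, 0.7]
grip_width: 0.0854
finger_force: 0.0
time: 17.37
eef_pos: [0.5809, -0.1782, 0.2792]
eef_rot: [-1.971, -2.445, 0.001]
wrist_force: [-8.2, 0.1, 8.9]
grip_width: 0.0133
finger_force: 40.4
row [0.02 0.02 0.12] turn 0.14 | pos [ 0.5809 -0.1782  0.2792] head 12.24 q6 -36.5 F [-8.2  0.1  8.9] w 0.0133 t 17.3667
```

```bash

python3 -m jog '[[0,-0.05,0,3],[0,-0.05,0,8],[0,-0.05,0,14],[0,-0.05,0,20],[0,-0.05,0,26],[0,-0.05,0,32],[0,-0.05,0,38],[0,-0.05,0,44],[0,-0.05,0,50],[0,-0.05,0,55]]'
python3 -m jog '[[0,0,0,3],[0,0,0,5],[0,0,0,5],[0,0,0,5],[0,0,0,5],[0,0,0,5]]'
python3 g.py .5810 -.1780 .278 -47.9
```

```text
time: 18.2
eef_pos: [0.5809, -0.1783, 0.2792]
eef_rot: [2.881, 1.251, 0.001]
wrist_force: [2.1, -1.0, 3.7]
grip_width: 0.013
finger_force: 39.7
time: 18.7
eef_pos: [0.581, -0.1783, 0.2792]
eef_rot: [2.929, 1.134, 0.001]
wrist_force: [2.9, -0.5, 6.3]
grip_width: 0.013
finger_force: 40.1
row [ 0.02 -0.02  0.12] turn 0.23 | pos [ 0.581  -0.1783  0.2792] head -47.67 q6 23.3 F [ 2.9 -0.5  6.3] w 0.013 t 18.7
```

Released next, then raised and checked.

```bash

python3 -m jog '[[0,0,0,0],[0,0,0,0],[0,0,0,0],[0,0,0,0],[0,0,0,0]]' 1
python3 -m jog '[[0,0,-2,0],[0,0,-5,0],[0,0,-8,0],[0,0,-11,0],[0,0,-12.5,0],[0,0,-13,0],[0,0,-13,0],[0,0,-13,0]]' 1
python3 w.py w6; python3 m2.py w6 2>&1 | head -2; python3 - <<'E'
from h import *
f=np.load('pics/w6.npz'); im,d,M=f['im'],f['d'],f['M']; p=dict(zip(('fx','fy','cx','cy'),f['k']))
C=cloud(d,p,M); C[d==0]=np.nan; z=C[...,2]
n,l,s,c=cv2.connectedComponentsWithStats(((z>.083)&(z<.095)).astype(np.uint8))
for i in range(1,n):
    if s[i,4]>80:
        P=C[l==i]; o=P[:,:2].mean(0)-[.581,-.178]
        print(c[i].round(),s[i,4],'r',np.hypot(*o).round(4),'ang',np.degrees(np.arctan2(o[1],o[0])).round(1),'z',P[:,2].mean().round(4))
im,d,p,M=cam('top'); C=cloud(d,p,M); C[d==0]=0
for n,(u,v) in dict(carton=(162,198),fit=(376,226),tape=(382,171)).items():
    q=C[v-20:v+20,u-20:u+20].reshape(-1,3); print(n,q[(q[:,2]>.024)&(q[:,2]<.1)].mean(0).round(4))
o=ctrl.observe(); print(o['time'],o['wrist_force'],o['grip_width'])
E
```

```text
time: 19.12
eef_pos: [0.5808, -0.1781, 0.2785]
eef_rot: [-2.93, -1.133, 0.0]
wrist_force: [0.2, -0.2, 0.5]
grip_width: 0.0729
finger_force: 0.0
time: 19.78
eef_pos: [0.5807, -0.1781, 0.4075]
eef_rot: [-2.929, -1.132, 0.001]
wrist_force: [0.9, 0.0, -0.9]
grip_width: 0.0857
finger_force: 0.0
handle [ 0.5818 -0.1771] (np.float64(-137.7), array([0.0136, 0.0559]), 1002) 0.12716784355687172
rim [ 0.5811 -0.1777] 0.13661452698275925 8345
[254.  77.] 524 r 0.092 ang 42.1 z 0.0904
[169. 129.] 520 r 0.0919 ang 101.9 z 0.0899
[338. 131.] 519 r 0.0916 ang -18.1 z 0.0899
[254. 151.] 84 r 0.0257 ang 41.2 z 0.0902
[176. 221.] 416 r 0.0915 ang 161.9 z 0.0898
[330. 222.] 412 r 0.0913 ang -78.2 z 0.0898
[253. 262.] 350 r 0.0915 ang -138.2 z 0.09
carton [0.4585 0.2535 0.0391]
fit [ 0.3632 -0.3975  0.0376]
tape [ 0.5301 -0.4174  0.044 ]
19.8833 [ 0.01901406  0.57967767 -0.18336   ] 0.08549340929706443
```

View pics/w6.png

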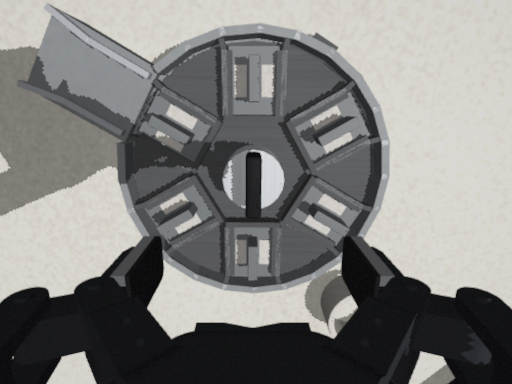

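All six bays are full and the loaded one is one click past the gate at (254,77), at the same radius and height as the others. The carton, fitting and tape have not moved, and the gripper is clear.

```bash
python3 -c "
from plant import ctrl; print(ctrl.hand_in())"
```

```text
the job is handed in; nothing more can be done
None
```

I handed the job in at about 20 s. The final images showed the cassette fully home in its bay, one click past the gate; the carton, fitting and tape where they started; and the gripper clear. The judge's verdict was not shown.

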